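# Feed a board rack through a sprung pedal gate

## Task

Push the blue rack of repaired circuit boards along the metal chute, past the red gate and into the test bay at the far end. The gate is spring-shut: keep the yellow pedal plate pressed down with one fingertip, so the red bar stays sunk, while another fingertip pushes the rack from behind until its back end is past the bar; then let go so the gate rises shut behind it. Do not pick the rack up, do not run it against the gate or let the bar come up under it, and leave everything else on the bench where it is.

Things in the scene. Friction and masses are not known exactly. Their poses are not given: they have to be found in the camera images.
- chute: Fixed feed chute. Origin on the table under the middle of the chute at the gate; x axis = feed direction (red arrowheads on the floor), z up, y left of the feed; the pedal is on the -y side. Floor 45 mm above the table, 62 mm wide inside; side walls 6 mm thick, 9 mm above the floor. Runs from x = -205 mm (open end) to the end stop; a 16 mm slot at x = 0 lets the gate bar through.
- end_stop (a point): Face of the black end stop of the chute: chute x = 145 mm, on the centre line, at floor height (45 mm above the table). The stop is 28 mm high.
- rack: Blue rack with three upright yellow circuit boards, to be pushed: 110 mm long (x, along the feed), 56 wide, 42 high, 0.25 to 0.5 kg, end plates flat and full height. Origin: centre of its underside. Starts in the chute with its nose 15 to 50 mm short of the gate line; its back end is past the bar when its origin is over 62 mm beyond that line; at 90 mm it meets the end stop.
- gate (a joint): Gate angle, rad: 0 = shut (bar up), 0.25 = pedal at its lower stop; springs shut when let go. Hinge line parallel to the feed at chute y = -150 mm, 70 mm above the table. A red bar 8 mm thick (along x) on the gate crosses the chute at x = 0, 16 mm above the floor when shut; from 0.15 rad on it is wholly below the floor.
- pedal (a point): Top of the yellow pedal plate at chute x = 0, y = -60 mm (in the black rubber strip, y -80 to -46), 75 mm above the table when shut, 53 at the stop. The plate, one piece with the gate, spans x -205 to 45 mm, y -150 to -45 mm; level when shut; its inner edge sinks when pressed. At y = -60 a fingertip sinks 90 mm x the angle (rad); about 4 N to start, 8 N at the stop.
- spare_rack: Bystander: grey rack with green boards, 110 x 56 x 42 mm, standing on the table beside the chute. Origin: centre of its underside.
- flux_jar: Bystander: small jar with a black lid, 48 mm across, 55 mm high. Origin: centre of its underside.
- solder_spool: Bystander: orange spool standing on end, 52 mm across, 40 mm high. Origin: centre of its underside.
- screwdriver: Bystander: red-handled screwdriver lying near the chute's open end. Origin at its underside.
- meter: Bystander: grey handheld meter, 140 x 80 x 30 mm, lying near the end stop. Origin: centre of its underside.
- heatsink: Bystander: finned aluminium heat sink, 70 x 50 x 30 mm. Origin: centre of its underside.

How it is judged:
On the way, in this order (a step that is already met when the one before it is completed fails the run):
1. the gate is held open by a fingertip on the pedal, the rack still short of it (value of joint gate above 0.14 rad and contact force between the fingers and gate above 1 N and x of rack in the frame of chute below -0.05 m), for 0.1 s.
2. the rack is half way through while a fingertip keeps the pedal down (x of rack in the frame of chute between -0.015 and 0.03 m and value of joint gate above 0.13 rad and contact force between the fingers and gate above 1 N).
3. the rack's back end is past the gate bar, the pedal still held down (x of rack in the frame of chute above 0.06 m and value of joint gate above 0.13 rad and contact force between the fingers and gate above 1 N).
At the end, for the whole second after the job is handed in: The rack sits flat (within 3.4 degrees) and still on the chute floor in the bay, its origin 59 to 96 mm beyond the gate line, and the gate is shut behind it (joint below 0.03 rad) (x of rack in the frame of chute between 0.059 and 0.096 m and y of rack in the frame of chute between -0.01 and 0.01 m and z of rack in the frame of chute between 0.041 and 0.049 m and angle between rack's own z axis and vertical below 0.06 rad and value of joint gate below 0.03 rad and linear speed of rack below 0.02 m/s); the robot touches nothing.
It fails at once if the rack is lifted more than 8 mm off the chute floor or tipped by more than 15 degrees (z of rack in the frame of chute above 0.053 m or angle between rack's own z axis and vertical above 0.26 rad).
It fails at once if the rack is run against the gate or the gate comes up under it (more than 2.5 N between them) (contact force between gate and rack above 2.5 N).
It fails at once if something else on the bench is moved by more than 20 mm (distance of any of spare_rack, flux_jar, solder_spool, screwdriver, meter, heatsink from where it was at the start of the episode above 0.02 m).
It also fails if it takes over 42 s, if anything falls off the work surface, if the arm or the gripper's body presses on something with over 40 N, if the wrist force passes 120 N, or if a joint passes its speed limit or range.

## Robot

A 6-joint arm with a two-finger parallel gripper is mounted at the origin on the work surface. World frame = base frame: x ahead of the robot, y to its left, z up, the work surface at z = 0. Lengths are in m, angles in rad, forces in N, time in s.
With the tool pointing down it reaches from about 0.25 to 0.8 m from the base axis. Payload 3.9 kg.
Tool frame: the origin (TCP) lies at the centre of the arm's flange, where the gripper is bolted on; the fingertips stand tcp_to_tips ahead of it and the grasp point (between the pads) lies 155 mm ahead of it (tcp_to_tips is the distance from the TCP to the fingertips, in m); z points along the fingers, y is the direction in which the jaws open and shut (so a half turn about z gives the same grasp; the last joint's range is limited). The gripper opens to 85 mm and grips with 20 to 120 N. Pads are 22 mm wide; open, the fingers measure 114 mm over their backs; the gripper's body (76 mm by 85 mm) begins 54 mm behind the grasp point. The pads swing forward as they close: fully open they stand 13 mm farther back than shut.
Start: joints at [1.242, 0.26, -0.138, 1.173, 0, 1.571], TCP at [0.17, 0.497, 0.405] pointing down, gripper open.
Joint ranges: [-2.78, 2.78], [-0.83, 1.72], [-1.28, 1.37], [-1.9, 2.12], [-1.57, 1.48], [-3.14, 3.14]. Speed limits (rad/s): [2.57, 2.57, 3.14, 3.14, 3.14, 3.14].

## Interface

Orientations are given as a rotation vector (axis times angle).
In Python, from workcell import read_state, camera, camera_info, job_done, tcp_to_tips gives the robot as it stands.
- The arm moves only by the shell command python3 -m creep 'ROWS' [OPENING] [FORCE]. ROWS is text: rows parted by semicolons, each of 6 numbers parted by spaces: the shift along the world's x, y, z each as a share of 0.8 m, from -1 to 1, then the turn, a rotation vector about the world's x, y, z each as a share of 120 degrees, from -1 to 1. A call has exactly 8 rows; each row shifts and turns the pose as measured when the row begins; what a row does not reach is not made up. A row lasts 1/10 s, in which the tool goes at most 50 mm and 8.59 degrees, less where a joint would pass 70% of its speed; a pose out of reach is approached as far as the arm can. A call with a number of a shift or a turn outside -1 to 1 is refused whole. A call with a gripper value outside its range is refused whole. OPENING is the opening, from 0 (shut) to 1 (fully open), set as the call begins (- or left out, the last holds). The fingers move at their own pace and stop on an object; FORCE is the grip in N (left out, the last holds). Time passes only in rows, so rows that do not move let the fingers close, or fill a call up. It gives the time, the measured TCP pose, the force and the opening at its end, in the units of the state.
- read_state(): the state, without advancing time (a new reading comes with each control period).
- camera(name): name is "scene" or "top" or "wrist"; returns the picture (420x560x3 uint8, red, green, blue); there is no depth.
- camera_info(name): a dict with "camera_matrix" (3x3 intrinsics, pixels), "pose" (4x4, takes a point from camera to world coordinates). Camera axes: x right, y up, looking along -z (the intrinsics and any distortion apply to the point x, -y, -z); pixel columns grow to the right and rows downward; lengths in m; the calibration is good to about 2 mm. A picture is of the moment at which its call begins: read the wrist's pose just before it. camera_info takes no time and is no camera call; for the wrist camera it gives the pose at the moment of the call.
- job_done(): hands the job in, once; it reports no verdict.
The state is a dict: "time_s": time; "joint_positions": joint angles; "qd": joint speeds; "joint_torque": joint torques, N m; "tool_pos": TCP position; "eef_rot": TCP orientation; "contact_force": force on the tool from outside, world axes, zero at the start; "wrist_torque": the same for the moment, N m; "finger_gap": opening from 0.0 (shut) to 1.0 (fully open).
Only numpy, scipy, OpenCV 4.12 (cv2) and the standard library are available. Lean on these libraries where they do the work, as an engineer would, in place of code of your own. Each camera call takes 0.05 s, during which the arm holds its last target.

## Working session

There is one attempt and no reset: what is moved stays moved. The work goes in short steps, Python scripts to look and compute and a shell command to move; the robot and the scene stay as the last step left them, time stands still between calls to the robot, and variables do not carry over. Pictures are saved under pics/ and viewed, and the job is handed in when it is done.

```bash
mkdir -p pics; ls
python3 - <<'E'
from workcell import *
import cv2
print(read_state()); print(tcp_to_tips)
for n in ("scene","top","wrist"):
    i=camera_info(n); print(n,i)
    cv2.imwrite(f"pics/{n}0.png",camera(n)[:,:,::-1])
E
```

```text
pics
{'time_s': 0.0, 'joint_positions': array([ 1.24198359e+00,  2.60680426e-01, -1.39434081e-01,  1.17266450e+00,
        2.80825057e-07,  1.57082279e+00]), 'qd': array([ 1.95203317e-03,  2.35101363e-04, -7.93726604e-05, -1.49780614e-03,
        1.77805741e-03,  1.15587031e-03]), 'joint_torque': array([ 1.19314122e-03, -4.05680645e+01,  2.53922546e+01,  1.89080613e-02,
        2.14777589e-05,  3.55844591e-06]), 'tool_pos': array([0.16941788, 0.49653721, 0.40384183]), 'eef_rot': array([-5.14161813e-01, -3.09890178e+00,  3.07200605e-03]), 'contact_force': array([-0.50117273,  0.31208777,  0.01245469]), 'wrist_torque': array([ 0.02813055, -0.01323964,  0.01863984]), 'finger_gap': 0.9954357444894514}
0.1734
scene {'camera_matrix': array([[476.61738233,   0.        , 283.35866973],
       [  0.        , 476.61738233, 208.0254255 ],
       [  0.        ,   0.        ,   1.        ]]), 'pose': array([[ 0.81755765, -0.40398845,  0.41035695,  1.01756384],
       [ 0.57561491,  0.55311109, -0.60227535, -0.59764477],
       [ 0.0163393 ,  0.7286024 ,  0.68474198,  0.77780319],
       [ 0.     
[... 210 characters left out ...]
.        ]]), 'pose': array([[ 0.01698658,  0.98493303, -0.17209994,  0.37299228],
       [-0.99984549,  0.01751129,  0.00153105,  0.00433682],
       [ 0.00452168,  0.17204734,  0.98507831,  1.28544098],
       [ 0.        ,  0.        ,  0.        ,  1.        ]])}
wrist {'camera_matrix': array([[303.80502393,   0.        , 282.54324467],
       [  0.        , 303.80502393, 211.825371  ],
       [  0.        ,   0.        ,   1.        ]]), 'pose': array([[ 0.32255575, -0.90961426, -0.26183904,  0.10358813],
       [ 0.94654712,  0.30923284,  0.09178012,  0.51990812],
       [-0.00251527, -0.2774472 ,  0.96073759,  0.37282655],
       [ 0.        ,  0.        ,  0.        ,  1.        ]])}
```

View pics/scene0.png

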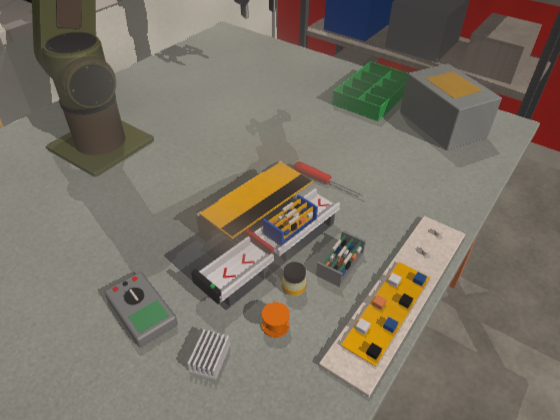

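View pics/top0.png

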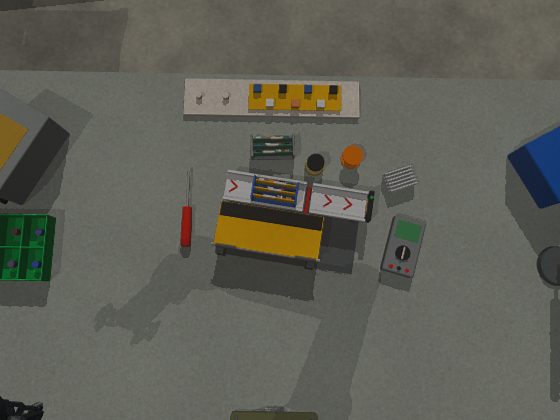

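View pics/wrist0.png

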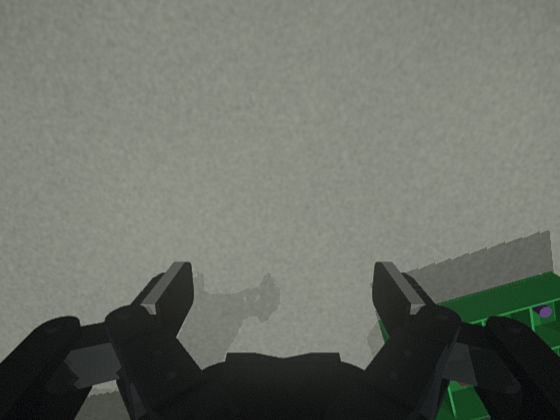

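Run:
```python
import cv2
a=cv2.imread("pics/top0.png")[155:275,205:385]; cv2.imwrite("pics/topc.png",cv2.resize(a,None,fx=4.4,fy=4.4,interpolation=cv2.INTER_CUBIC))
a=cv2.imread("pics/scene0.png")[155:305,185:355]; cv2.imwrite("pics/scenec.png",cv2.resize(a,None,fx=4,fy=4,interpolation=cv2.INTER_CUBIC))
```

```text
(no output)
```

View pics/topc.png

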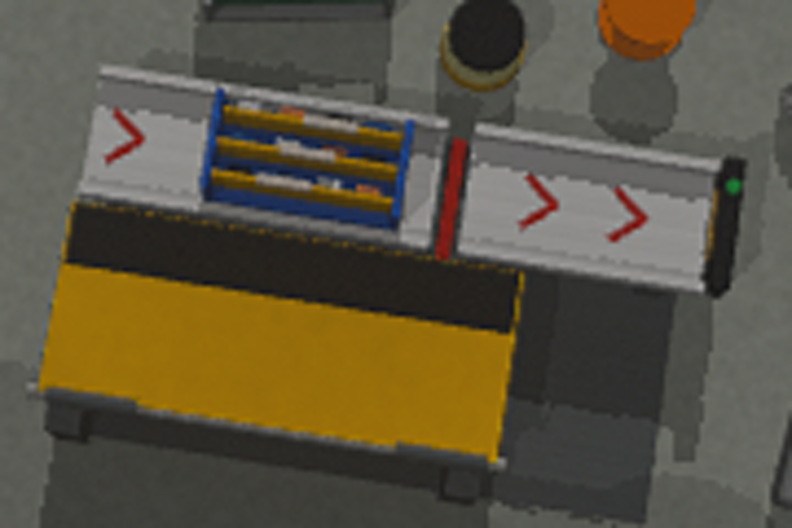

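View pics/scenec.png

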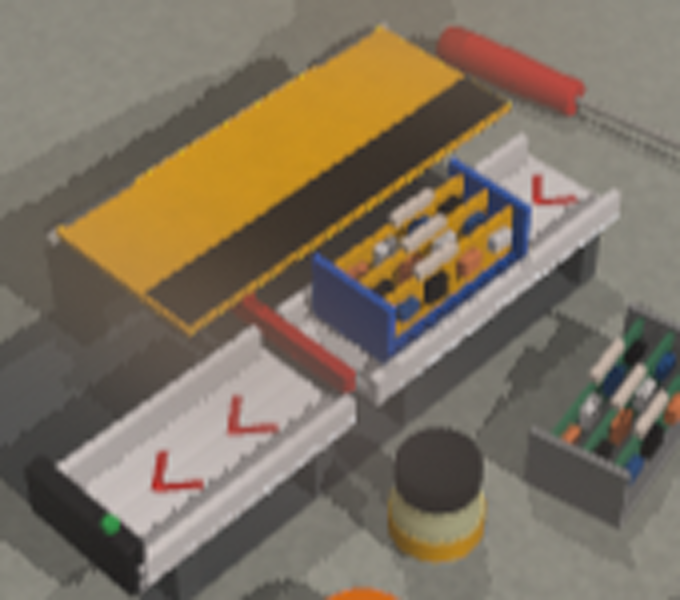

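```bash
cat > h.py <<'E'
import numpy as np
from workcell import *
def proj(n,P,info=None):
    i=info or camera_info(n); T=np.linalg.inv(i["pose"]); p=np.asarray(P)@T[:3,:3].T+T[:3,3]
    q=p*[1,-1,-1]; q=q@i["camera_matrix"].T; return q[:,:2]/q[:,2:]
def tri(us):
    A=[];b=[]
    for n,uv in us:
        i=camera_info(n);R=i["pose"][:3,:3];d=np.linalg.inv(i["camera_matrix"])@[*uv,1];d=R@(d*[1,-1,-1]);d/=np.linalg.norm(d)
        M=np.eye(3)-np.outer(d,d);A.append(M);b.append(M@i["pose"][:3,3])
    return np.linalg.lstsq(np.vstack(A),np.hstack(b),rcond=None)[0]
def c2w(P,q):
    x,y,t,z=q; c,s=np.cos(t),np.sin(t);P=np.asarray(P,float)
    return np.c_[x+c*P[:,0]-s*P[:,1],y+s*P[:,0]+c*P[:,1],P[:,2]+z]
E
python3 - <<'E'
from h import *
from scipy.optimize import least_squares
t=lambda u,v:(205+(u+.5)/4.4-.5,155+(v+.5)/4.4-.5); s=lambda u,v:(185+(u+.5)/4-.5,155+(v+.5)/4-.5)
C=[("pis",(-205,-45,75),t(73,203),s(510,105)),("pie",(45,-45,75),t(523,272),s(193,332)),("poe",(45,-150,75),t(497,462),s(57,235)),("pos",(-205,-150,75),t(40,390),s(383,25)),
("wl",(-205,37,54),t(100,67),s(618,197))]
R=[("bl",(-55,28,87),t(218,90),s(526,212)),("br",(-55,-28,87),t(204,200),s(452,163)),("fl",(55,28,87),t(413,122),s(390,312)),("fr",(55,-28,87),t(398,228),s(317,258))]
for L in (C,R):
    P=np.array([c[1] for c in L])/1e3
    for c in L: print(c[0],tri([("top",c[2]),("scene",c[3])]).round(4))
    f=lambda q:np.r_[proj("top",c2w(P,q))-[c[2] for c in L],proj("scene",c2w(P,q))-[c[3] for c in L]].ravel()
    r=least_squares(f,[.4,0,-1.6,0]); print(r.x.round(4)); print(f(r.x).reshape(2,-1,2).round(1).tolist())
    if L is C: q=r.x
c,s_=np.cos(q[2]),np.sin(q[2]);d=r.x[:2]-q[:2];print("rack in chute",d@[c,s_],d@[-s_,c],r.x[2]-q[2])
from scipy.spatial.transform import Rotation as Ro
print(Ro.from_rotvec(read_state()["eef_rot"]).as_matrix().round(3))
E
```

```text
pis [0.5966 0.1357 0.0734]
pie [ 0.5631 -0.1098  0.0734]
poe [ 0.4595 -0.0966  0.0724]
pos [0.4947 0.1505 0.0753]
wl [0.6775 0.1251 0.0537]
[ 6.1400e-01 -7.2400e-02 -1.7065e+00 -1.5000e-03]
[[[-0.4, -0.2], [0.4, -0.2], [0.2, 0.2], [-0.4, 0.4], [0.0, 0.1]], [[0.6, -0.2], [-0.4, 0.3], [0.0, -0.4], [-0.9, 0.3], [0.8, 0.3]]]
bl [0.658  0.0569 0.0831]
br [0.6002 0.0656 0.0805]
fl [ 0.6424 -0.049   0.0855]
fr [ 0.5862 -0.0397  0.083 ]
[ 0.6217  0.0086 -1.7083 -0.0042]
[[[-0.6, 0.9], [-1.2, -1.5], [0.3, 0.5], [0.3, -0.9]], [[0.9, -0.8], [-0.1, -0.7], [-0.3, 1.0], [-1.7, 0.9]]]
rack in chute -0.081308779264667 -0.0032881190279555536 -0.001882000306784537
[[-0.946  0.323 -0.   ]
 [ 0.323  0.946 -0.001]
 [-0.    -0.002 -1.   ]]
```

```bash
python3 -m creep '0.034 -0.0313 0 0 0 -0.041;0.034 -0.0313 0 0 0 -0.041;0.034 -0.0313 0 0 0 -0.041;0.034 -0.0313 0 0 0 -0.041;0.034 -0.0313 0 0 0 -0.041;0.034 -0.0313 0 0 0 -0.041;0.034 -0.0313 0 0 0 -0.041;0.034 -0.0313 0 0 0 -0.041' 0.58 30
```

```text
time_s: 0.95
tool_pos: [0.3901, 0.2911, 0.4014]
eef_rot: [-1.55, -2.729, 0.005]
contact_force: [1.2, 0.8, 0.5]
finger_gap: 0.579
```

```bash
python3 -m creep '0.034 -0.031 0 0 0 -0.041;0.034 -0.031 0 0 0 -0.041;0.034 -0.031 0 0 0 -0.041;0.034 -0.031 0 0 0 -0.041;0.034 -0.031 0 0 0 -0.041;0.034 -0.031 0 0 0 -0.041;0.034 -0.031 0 0 0 -0.041;0.034 -0.031 0 0 0 -0.041'
cat > e.py <<'E'
from h import *
from scipy.spatial.transform import Rotation as Ro
q=(.614,-.0724,-1.7065)
def rep(tx=None,ty=-.032,tz=None):
    s=read_state();f=np.array([np.cos(q[2]),np.sin(q[2])]);l=np.array([-f[1],f[0]])
    p=s["tool_pos"];d=p[:2]-q[:2];R=Ro.from_rotvec(s["eef_rot"]).as_matrix()
    W=np.c_[np.r_[l,0],np.r_[f,0],[0,0,-1]];W[:,0]=np.cross(W[:,1],W[:,2])
    W=np.column_stack([np.cross(np.r_[l,0],[0,0,-1]),np.r_[l,0],[0,0,-1]])
    e=Ro.from_matrix(W@R.T).as_rotvec(degrees=True)
    print("t",s["time_s"],"chute x,y,tcp z",(d@f).round(4),(d@l).round(4),p[2].round(4),"F",s["contact_force"].round(1),"gap",round(s["finger_gap"],3),"turn share",(e/120).round(4))
    if tx is not None:
        g=f*(tx-d@f)+l*(ty-d@l);print("shift share",(np.r_[g,(tz or p[2])-p[2]]/.8).round(4))
if __name__=="__main__":
    import sys;rep(*map(float,sys.argv[1:]))
E
python3 e.py -.165 -.032
```

```text
time_s: 1.75
tool_pos: [0.6148, 0.0821, 0.399]
eef_rot: [-2.406, -2.009, 0.007]
contact_force: [0.5, 0.1, 0.5]
finger_gap: 0.58
t 1.75 chute x,y,tcp z -0.1532 -0.0201 0.399 F [0.5 0.1 0.5] gap 0.58 turn share [-0.0011 -0.0039  0.0209]
shift share [-0.0127  0.0166  0.    ]
```

```bash
python3 -m creep '-0.003 0.004 -0.024 0 -0.001 0.005;-0.003 0.004 -0.024 0 -0.001 0.005;-0.003 0.004 -0.024 0 -0.001 0.005;-0.003 0.004 -0.024 0 0 0.005;0 0 -0.024 0 0 0;0 0 -0.023 0 0 0;0 0 0 0 0 0;0 0 0 0 0 0'
python3 e.py -.165 -.032
python3 - <<'E'
from workcell import *
import cv2
for n in ("scene","top","wrist"):
    cv2.imwrite(f"pics/{n}1.png",camera(n)[:,:,::-1])
a=cv2.imread("pics/scene1.png")[135:305,165:355]; cv2.imwrite("pics/scene1c.png",cv2.resize(a,None,fx=3.4,fy=3.4,interpolation=cv2.INTER_CUBIC))
E
```

```text
time_s: 2.55
tool_pos: [0.6085, 0.0895, 0.2771]
eef_rot: [-2.376, -2.051, 0.004]
contact_force: [-0.2, -0.3, 0.6]
finger_gap: 0.58
t 2.55 chute x,y,tcp z -0.1596 -0.0273 0.2771 F [-0.2 -0.3  0.6] gap 0.58 turn share [-0.0004 -0.0018  0.0052]
shift share [-0.0049  0.0074  0.    ]
```

View pics/scene1c.png

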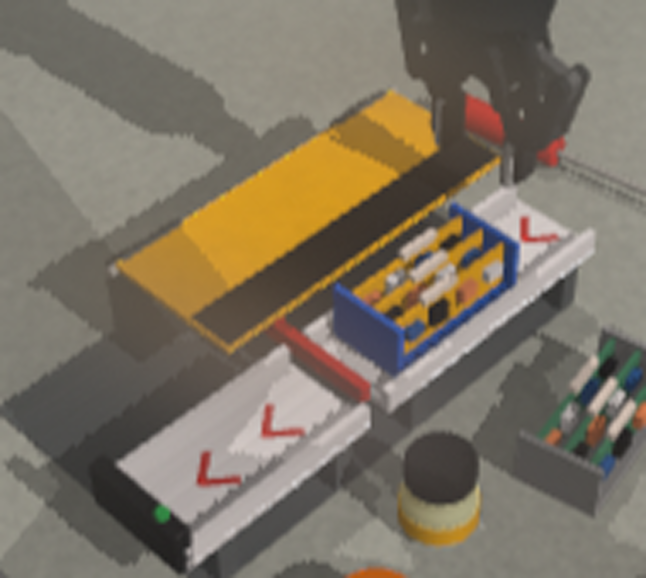

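View pics/wrist1.png

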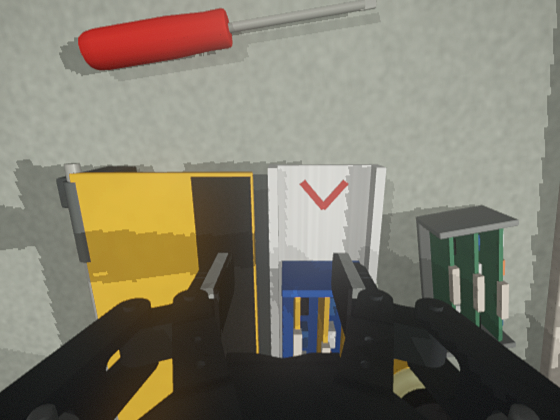

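Run:
```python
from h import *
from scipy.spatial.transform import Rotation as Ro
s=read_state();R=Ro.from_rotvec(s["eef_rot"]).as_matrix()
for z in(.16,.165,.17,.1734):
  for x in(-.011,.011):
    P=[s["tool_pos"]+R@[x,y,z] for y in(-.0325,-.025,.025,.0325)]
    print(z,x,proj("wrist",P).round(0).tolist())
for v in [(228,255),(337,255),(350,255),(212,255)]:
    i=camera_info("wrist");d=np.linalg.inv(i["camera_matrix"])@[*v,1];d=i["pose"][:3,:3]@(d*[1,-1,-1])
    o=i["pose"][:3,3]; o2=R.T@(o-s["tool_pos"]);d2=R.T@d
    for z in (.165,.1734): print(v,z,(o2+d2*(z-o2[2])/d2[2]).round(4))
```

```text
0.16 -0.011 [[213.0, 301.0], [229.0, 301.0], [332.0, 301.0], [348.0, 301.0]]
0.16 0.011 [[210.0, 259.0], [227.0, 259.0], [335.0, 260.0], [351.0, 260.0]]
0.165 -0.011 [[216.0, 296.0], [231.0, 296.0], [331.0, 296.0], [346.0, 296.0]]
0.165 0.011 [[213.0, 255.0], [229.0, 255.0], [333.0, 255.0], [349.0, 255.0]]
0.17 -0.011 [[218.0, 290.0], [232.0, 290.0], [329.0, 290.0], [344.0, 290.0]]
0.17 0.011 [[215.0, 251.0], [230.0, 251.0], [331.0, 251.0], [347.0, 251.0]]
0.1734 -0.011 [[219.0, 287.0], [233.0, 287.0], [328.0, 287.0], [343.0, 287.0]]
0.1734 0.011 [[217.0, 248.0], [231.0, 248.0], [330.0, 248.0], [345.0, 248.0]]
(228, 255) 0.165 [ 0.011  -0.0252  0.165 ]
(228, 255) 0.1734 [ 0.0072 -0.0269  0.1734]
(337, 255) 0.165 [0.011  0.0269 0.165 ]
(337, 255) 0.1734 [0.0072 0.0286 0.1734]
(350, 255) 0.165 [0.011  0.0331 0.165 ]
(350, 255) 0.1734 [0.0073 0.0352 0.1734]
(212, 255) 0.165 [ 0.011  -0.0329  0.165 ]
(212, 255) 0.1734 [ 0.0072 -0.035   0.1734]
```

```bash
python3 -m creep '-0.003 0.006 -0.01 0 -0.001 0.003;-0.002 0.005 -0.01 0 -0.001 0.002;-0.001 0.001 -0.01 0 0 0;0 0 -0.008 0 0 0;0 0 0 0 0 0;0 0 0 0 0 0;0 0 0 0 0 0;0 0 0 0 0 0'
python3 e.py -.167 -.032 .225
```

```text
time_s: 3.5
tool_pos: [0.6045, 0.1003, 0.2473]
eef_rot: [2.364, 2.065, 0.01]
contact_force: [0.2, -0.0, 0.3]
finger_gap: 0.573
t 3.5 chute x,y,tcp z -0.1699 -0.0328 0.2473 F [ 0.2 -0.   0.3] gap 0.573 turn share [-0.0009  0.0033 -0.0004]
shift share [ 0.0005 -0.0037 -0.0279]
```

```bash
python3 -m creep '0 0 -0.005 0 -0.001 0;0 0 -0.005 0 0 0;0 0 -0.004 0 0 0;0 0 -0.004 0 0 0;0 0 -0.003 0 0 0;0 0 -0.003 0 0 0;0 0 0 0 0 0;0 0 0 0 0 0'
python3 e.py -.167 -.032 .222
```

```text
time_s: 4.3
tool_pos: [0.6042, 0.1001, 0.2329]
eef_rot: [2.362, 2.062, 0.019]
contact_force: [-1.9, -0.6, 7.2]
finger_gap: 0.577
t 4.3 chute x,y,tcp z -0.1696 -0.0331 0.2329 F [-1.9 -0.6  7.2] gap 0.577 turn share [-0.0018  0.0062 -0.0002]
shift share [ 0.0009 -0.0033 -0.0136]
```

```bash
python3 -m creep '0 0 -0.006 0 0.003 0;0 0 -0.006 0 0.003 0;0 0 -0.005 0 0 0;0 0 -0.005 0 0 0;0 0 -0.004 0 0 0;0 0 -0.004 0 0 0;0 0 -0.003 0 0 0;0 0 -0.002 0 0 0'
python3 e.py -.167 -.032 .222
python3 - <<'E'
from workcell import *
import cv2
for n in ("scene",):
    cv2.imwrite(f"pics/{n}2.png",camera(n)[:,:,::-1])
a=cv2.imread("pics/scene2.png")[135:305,165:355]; cv2.imwrite("pics/scene2c.png",cv2.resize(a,None,fx=3.4,fy=3.4,interpolation=cv2.INTER_CUBIC))
E
python3 e.py
```

```text
time_s: 5.1
tool_pos: [0.6035, 0.0996, 0.2234]
eef_rot: [2.365, 2.065, 0.021]
contact_force: [-3.0, -0.6, 8.4]
finger_gap: 0.584
t 5.1 chute x,y,tcp z -0.169 -0.0337 0.2234 F [-3.  -0.6  8.4] gap 0.584 turn share [-0.0035  0.0056 -0.0002]
shift share [ 0.0017 -0.0028 -0.0017]
t 5.15 chute x,y,tcp z -0.169 -0.0337 0.2232 F [-3.6 -0.3  9.6] gap 0.579 turn share [-0.0035  0.0055 -0.0002]
```

View pics/scene2c.png

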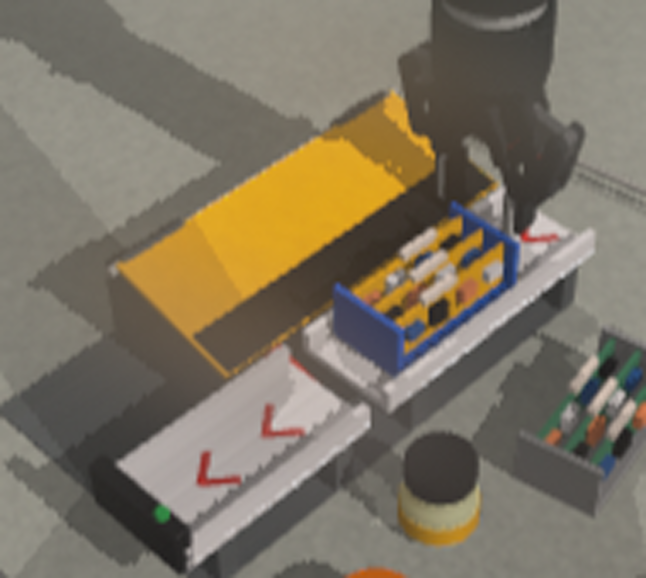

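Run:
```python
from h import *
q=(.614,-.0724,-1.7065,-.0015)
for a in(0,.1,.14,.17,.2,.23,.25):
    P=[(x,-.15+.105*np.cos(a)+.005*np.sin(a),.07-.105*np.sin(a)+.005*np.cos(a)) for x in(.045,)]
    p=proj("scene",c2w(P,q))[0]; print(a,((p-[165,135])*3.4).round(0))
```

```text
0 [229. 350.]
0.1 [230. 362.]
0.14 [230. 367.]
0.17 [230. 370.]
0.2 [230. 373.]
0.23 [230. 376.]
0.25 [230. 378.]
```

```bash
python3 -m creep '0 -0.006 -0.003 -0.001 0.002 0;0 -0.006 -0.003 -0.001 0.002 0;0 -0.006 -0.003 0 0.001 0;0 -0.006 -0.003 0 0.001 0;0 -0.006 -0.0025 0 0.001 0;0 -0.006 -0.0025 0 0.001 0;0 -0.006 -0.0025 0 0.001 0;0 -0.006 -0.0025 0 0.001 0'
python3 e.py -.1 -.032 .222
```

```text
time_s: 5.95
tool_pos: [0.6117, 0.0701, 0.2203]
eef_rot: [-2.35, -2.063, -0.065]
contact_force: [-0.9, 2.2, 7.7]
finger_gap: 0.579
t 5.95 chute x,y,tcp z -0.1409 -0.0216 0.2203 F [-0.9  2.2  7.7] gap 0.579 turn share [-0.0181  0.0104 -0.0028]
shift share [-0.0199 -0.0489  0.0022]
```

```bash
cat >> e.py <<'E'
    s=read_state();R=Ro.from_rotvec(s["eef_rot"]).as_matrix();f=np.array([np.cos(q[2]),np.sin(q[2])]);l=np.array([-f[1],f[0]])
    for y in(-.0325,.0325):
        w=s["tool_pos"]+R@[0,y,.167]; d=w[:2]-q[:2]; print("tip",(d@f).round(4),(d@l).round(4),w[2].round(4))
E
python3 e.py -.141 -.032 .222
python3 - <<'E'
from workcell import *
import cv2
for n in ("scene","wrist"):
    cv2.imwrite(f"pics/{n}3.png",camera(n)[:,:,::-1])
a=cv2.imread("pics/scene3.png")[135:305,165:355]; cv2.imwrite("pics/scene3c.png",cv2.resize(a,None,fx=3.4,fy=3.4,interpolation=cv2.INTER_CUBIC))
E
python3 e.py
```

```text
t 5.95 chute x,y,tcp z -0.1409 -0.0216 0.2203 F [-0.9  2.2  7.7] gap 0.579 turn share [-0.0181  0.0104 -0.0028]
shift share [-0.0129  0.0019  0.0022]
tip -0.1475 -0.0513 0.0529
tip -0.1478 0.0137 0.054
t 6.05 chute x,y,tcp z -0.1406 -0.0214 0.2203 F [-0.   3.6  6.7] gap 0.578 turn share [-0.0179  0.0105 -0.0026]
tip -0.1471 -0.0511 0.0529
tip -0.1475 0.0139 0.054
```

View pics/scene3c.png

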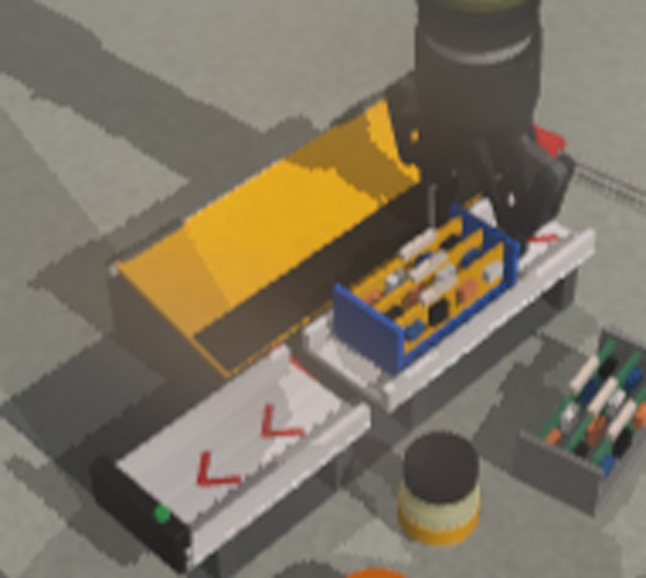

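View pics/wrist3.png

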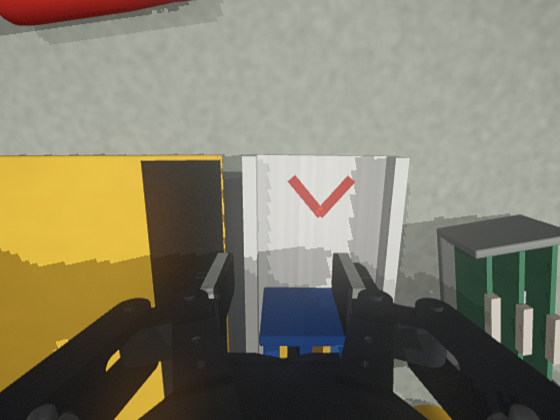

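```bash
python3 -m creep '-0.003 0.002 -0.001 -0.005 0.005 0;-0.003 0.002 -0.001 -0.005 0.005 0;-0.003 0.001 -0.001 -0.005 0.004 0;-0.003 0.001 -0.001 -0.004 0.003 0;-0.003 0 -0.001 -0.003 0.002 0;-0.002 0 -0.001 -0.003 0.002 0;-0.002 0 -0.001 -0.002 0.002 0;-0.001 0 -0.001 -0.002 0.001 0'
python3 e.py -.141 -.032 .222
```

```text
time_s: 6.85
tool_pos: [0.6127, 0.0782, 0.2289]
eef_rot: [2.342, 2.055, 0.016]
contact_force: [-0.8, 1.5, 7.1]
finger_gap: 0.58
t 6.85 chute x,y,tcp z -0.149 -0.0217 0.2289 F [-0.8  1.5  7.1] gap 0.58 turn share [ 0.006   0.0117 -0.0026]
shift share [-0.0142 -0.0082 -0.0086]
tip -0.1473 -0.0498 0.0611
tip -0.1477 0.0152 0.0628
```

```bash
python3 -m creep '-0.008 0 -0.004 -0.002 0.01 0;-0.008 0 -0.004 -0.002 0.01 0;-0.006 0 -0.004 -0.002 0.008 0;-0.005 0 -0.003 0 0.006 0;0 0 -0.003 0 0 0;0 0 -0.002 0 0 0;0 0 -0.002 0 0 0;0 0 -0.002 0 0 0'
python3 e.py -.141 -.032 .222
```

```text
time_s: 7.65
tool_pos: [0.6067, 0.0797, 0.2246]
eef_rot: [2.348, 2.06, -0.017]
contact_force: [-3.1, -0.1, 7.9]
finger_gap: 0.577
t 7.65 chute x,y,tcp z -0.1497 -0.0278 0.2246 F [-3.1 -0.1  7.9] gap 0.577 turn share [ 0.0098  0.0016 -0.0025]
shift share [-0.0067 -0.01   -0.0033]
tip -0.1462 -0.0592 0.0575
tip -0.1465 0.0058 0.0579
```

```bash
python3 -m creep '-0.0025 -0.008 -0.003 0 0.001 0;-0.0025 -0.008 -0.003 0 0.001 0;-0.0025 -0.008 -0.0025 0 0.001 0;-0.0025 -0.008 -0.0025 0 0.001 0;-0.0025 -0.008 -0.0025 0 0.001 0;-0.0025 -0.008 -0.0025 0 0.001 0;-0.0025 -0.008 -0.0025 0 0.001 0;-0.0025 -0.008 -0.0025 0 0.001 0'
python3 e.py -.1 -.03 .222
python3 - <<'E'
from workcell import *
import cv2
for n in ("scene",):
    cv2.imwrite(f"pics/{n}4.png",camera(n)[:,:,::-1])
a=cv2.imread("pics/scene4.png")[135:305,165:355]; cv2.imwrite("pics/scene4c.png",cv2.resize(a,None,fx=3.4,fy=3.4,interpolation=cv2.INTER_CUBIC))
E
python3 e.py
```

```text
time_s: 8.45
tool_pos: [0.6037, 0.043, 0.2233]
eef_rot: [-2.345, -2.084, -0.07]
contact_force: [-0.2, 8.3, 8.2]
finger_gap: 0.574
t 8.45 chute x,y,tcp z -0.113 -0.0258 0.2233 F [-0.2  8.3  8.2] gap 0.574 turn share [-0.0153  0.0149 -0.0086]
shift share [-0.0074 -0.0154 -0.0016]
tip -0.1185 -0.0539 0.0556
tip -0.1196 0.0111 0.0573
t 8.5 chute x,y,tcp z -0.1122 -0.0258 0.2233 F [0.6 7.  6.5] gap 0.58 turn share [-0.0149  0.015  -0.0082]
tip -0.1176 -0.0538 0.0556
tip -0.1187 0.0111 0.0573
```

View pics/scene4c.png

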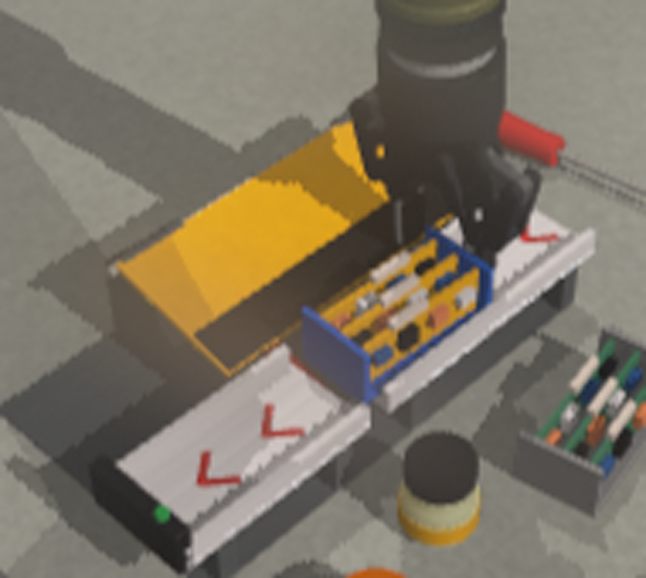

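```bash
python3 -m creep '-0.005 -0.008 -0.003 -0.003 0.005 -0.001;-0.005 -0.008 -0.003 -0.003 0.005 -0.001;-0.005 -0.008 -0.003 -0.003 0.005 -0.001;-0.005 -0.008 -0.003 -0.003 0.004 -0.001;-0.004 -0.008 -0.003 -0.003 0.004 -0.001;-0.004 -0.008 -0.003 -0.003 0.004 -0.001;-0.004 -0.008 -0.003 -0.003 0.004 -0.001;-0.004 -0.008 -0.003 -0.003 0.004 -0.001'
python3 e.py -.05 -.03 .222
```

```text
time_s: 9.3
tool_pos: [0.5968, 0.0044, 0.2233]
eef_rot: [-2.351, -2.078, -0.06]
contact_force: [2.0, 7.0, 8.0]
finger_gap: 0.583
t 9.3 chute x,y,tcp z -0.0738 -0.0274 0.2233 F [2. 7. 8.] gap 0.583 turn share [-0.0132  0.0129 -0.006 ]
shift share [-0.0072 -0.029  -0.0017]
tip -0.0786 -0.0561 0.0557
tip -0.0794 0.0088 0.0572
```

```bash
python3 -m creep '-0.004 -0.008 -0.003 -0.003 0.005 -0.001;-0.004 -0.008 -0.003 -0.003 0.005 -0.001;-0.004 -0.008 -0.003 -0.003 0.005 -0.001;-0.004 -0.008 -0.003 -0.003 0.004 -0.001;-0.004 -0.008 -0.003 -0.003 0.004 -0.001;-0.004 -0.008 -0.003 -0.003 0.004 -0.001;-0.004 -0.008 -0.003 -0.003 0.004 -0.001;-0.004 -0.008 -0.003 -0.003 0.004 -0.001'
python3 e.py -.02 -.03 .222
python3 - <<'E'
from workcell import *
import cv2
for n in ("scene",):
    cv2.imwrite(f"pics/{n}5.png",camera(n)[:,:,::-1])
a=cv2.imread("pics/scene5.png")[135:305,165:355]; cv2.imwrite("pics/scene5c.png",cv2.resize(a,None,fx=3.4,fy=3.4,interpolation=cv2.INTER_CUBIC))
E
python3 e.py
```

```text
time_s: 10.1
tool_pos: [0.5926, -0.0342, 0.2234]
eef_rot: [-2.355, -2.073, -0.049]
contact_force: [3.0, 8.1, 8.5]
finger_gap: 0.583
t 10.1 chute x,y,tcp z -0.035 -0.0264 0.2234 F [3.  8.1 8.5] gap 0.583 turn share [-0.0111  0.0102 -0.0041]
shift share [-0.007  -0.018  -0.0018]
tip -0.0391 -0.0559 0.0559
tip -0.0396 0.0091 0.0571
t 10.15 chute x,y,tcp z -0.0342 -0.0264 0.2234 F [4.1 5.5 9.6] gap 0.578 turn share [-0.0104  0.0101 -0.0037]
tip -0.0381 -0.0559 0.0559
tip -0.0386 0.0091 0.057
```

View pics/scene5c.png

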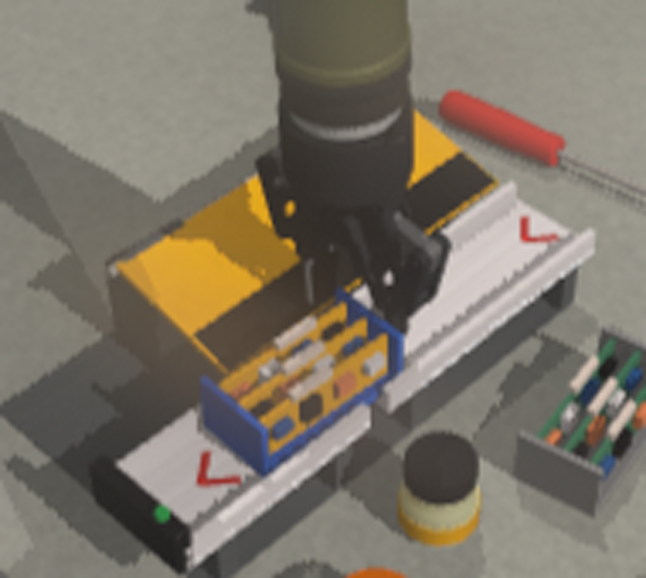

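```bash
python3 -m creep '-0.004 -0.008 -0.003 -0.003 0.005 -0.001;-0.004 -0.008 -0.003 -0.003 0.005 -0.001;-0.004 -0.008 -0.003 -0.003 0.005 -0.001;-0.004 -0.008 -0.003 -0.003 0.004 -0.001;-0.004 -0.008 -0.003 -0.003 0.004 -0.001;-0.004 -0.008 -0.003 -0.003 0.004 -0.001;-0.004 -0.007 -0.003 -0.003 0.004 -0.001;-0.003 -0.006 -0.003 -0.003 0.004 -0.001'
python3 e.py -.02 -.03 .222
python3 - <<'E'
from workcell import *
import cv2
for n in ("scene","top"):
    cv2.imwrite(f"pics/{n}6.png",camera(n)[:,:,::-1])
a=cv2.imread("pics/scene6.png")[135:305,165:355]; cv2.imwrite("pics/scene6c.png",cv2.resize(a,None,fx=3.4,fy=3.4,interpolation=cv2.INTER_CUBIC))
E
python3 e.py
python3 - <<'E'
from h import *
q=(.614,-.0724,-1.7065,-.0015)
for x in (.06,.07,.08): print(x,((proj("scene",c2w([(x+.055,-.028,.087),(x+.055,.028,.087),(x-.055,.028,.087)],q))-[165,135])*3.4).round(0).tolist())
E
```

```text
time_s: 10.95
tool_pos: [0.5886, -0.0715, 0.2233]
eef_rot: [-2.361, -2.07, -0.033]
contact_force: [1.4, 7.6, 9.8]
finger_gap: 0.582
t 10.95 chute x,y,tcp z 0.0025 -0.0253 0.2233 F [1.4 7.6 9.8] gap 0.582 turn share [-0.0072  0.0071 -0.0021]
shift share [-0.002   0.0287 -0.0016]
tip -0.0002 -0.0557 0.0559
tip -0.0004 0.0093 0.0568
t 11.05 chute x,y,tcp z 0.003 -0.0253 0.2232 F [3.6 6.1 7.9] gap 0.585 turn share [-0.0067  0.007  -0.0018]
tip 0.0004 -0.0557 0.0558
tip 0.0002 0.0093 0.0566
0.06 [[156.0, 417.0], [224.0, 471.0], [365.0, 363.0]]
0.07 [[143.0, 427.0], [211.0, 481.0], [353.0, 372.0]]
0.08 [[129.0, 437.0], [197.0, 492.0], [341.0, 382.0]]
```

View pics/scene6c.png

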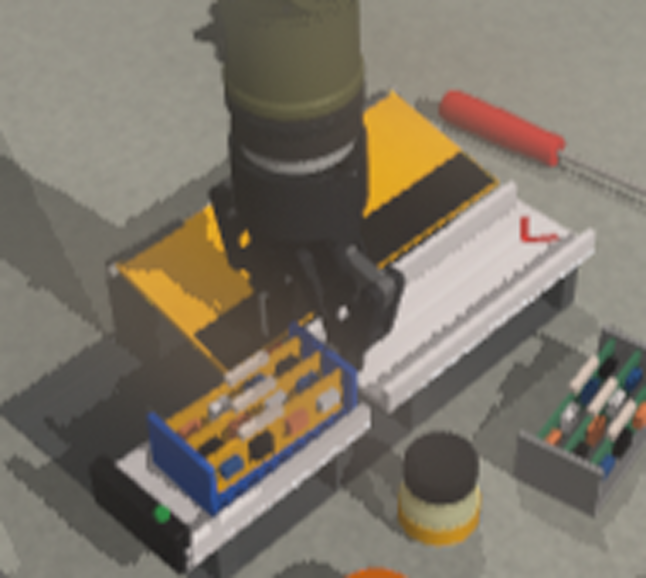

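```bash
python3 -m creep '-0.004 -0.007 -0.003 -0.003 0.004 0;-0.004 -0.007 -0.003 -0.003 0.004 0;-0.003 -0.006 -0.003 -0.003 0.004 0;-0.002 -0.003 -0.003 -0.002 0.002 0;0 0 -0.0025 0 0 0;0 0 -0.0025 0 0 0;0 0.003 -0.0025 0 0 0;0 0.006 -0.0025 0 0 0'
python3 e.py -.02 -.03 .222
python3 - <<'E'
from workcell import *
import cv2
for n in ("scene","top"):
    cv2.imwrite(f"pics/{n}7.png",camera(n)[:,:,::-1])
a=cv2.imread("pics/scene7.png")[135:305,165:355]; cv2.imwrite("pics/scene7c.png",cv2.resize(a,None,fx=3.4,fy=3.4,interpolation=cv2.INTER_CUBIC))
E
python3 e.py
```

```text
time_s: 11.85
tool_pos: [0.5885, -0.0793, 0.2203]
eef_rot: [2.346, 2.069, 0.029]
contact_force: [-0.8, -6.0, 12.5]
finger_gap: 0.581
t 11.85 chute x,y,tcp z 0.0103 -0.0243 0.2203 F [-0.8 -6.  12.5] gap 0.581 turn share [-0.0009  0.0108 -0.0049]
shift share [-0.0019  0.0384  0.0021]
tip 0.0097 -0.0531 0.0526
tip 0.0091 0.0119 0.0541
t 11.95 chute x,y,tcp z 0.0099 -0.0242 0.2203 F [-1.6 -4.5 10.2] gap 0.58 turn share [-0.0012  0.011  -0.0052]
tip 0.0093 -0.0529 0.0527
tip 0.0086 0.012 0.0541
```

View pics/scene7c.png

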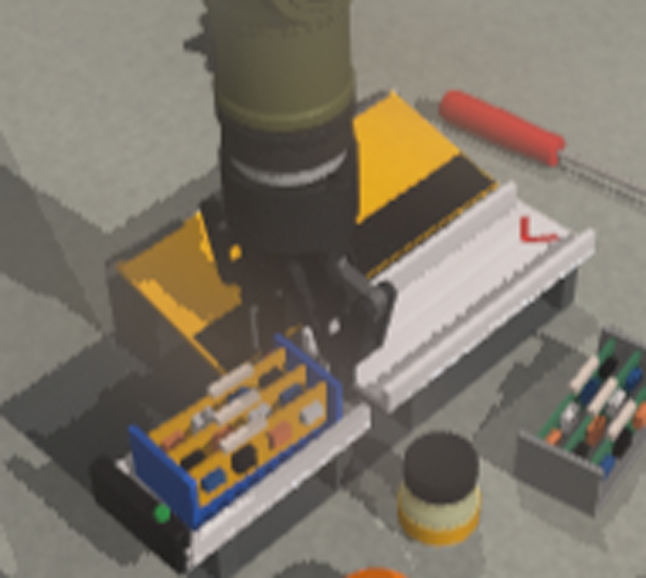

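```bash
python3 -m creep '-0.002 0.009 -0.002 0 0.003 0;-0.002 0.009 -0.002 0 0.003 0;-0.002 0.009 -0.002 0 0.003 0;-0.001 0.009 -0.002 0 0.002 0;-0.001 0.009 -0.002 0 0.002 0;-0.001 0.009 -0.002 0 0.002 0;0 0.003 -0.002 0 0 0;0 0 -0.002 0 0 0'
python3 e.py
```

```text
time_s: 12.75
tool_pos: [0.593, -0.0418, 0.221]
eef_rot: [2.331, 2.043, 0.005]
contact_force: [-2.0, 0.2, 7.7]
finger_gap: 0.578
t 12.75 chute x,y,tcp z -0.0274 -0.0249 0.221 F [-2.   0.2  7.7] gap 0.578 turn share [ 0.0139  0.0143 -0.0019]
tip -0.0232 -0.0518 0.0531
tip -0.0235 0.0132 0.0552
```

```bash
python3 -m creep '0 0 0.008 0 0 0;0 0 0.012 0 0 0;0 0 0.016 0 0 0;0 0 0.02 0 0 0;0 0 0.025 0 0 0;0 0 0.025 0 0 0;0 0 0.025 0 0 0;0 0 0.025 0 0 0'
python3 -m creep '-0.02 0.03 0.02 0 0 0;-0.02 0.04 0.02 0 0 0;-0.02 0.04 0.02 0 0 0;-0.02 0.04 0.02 0 0 0;-0.02 0.03 0 0 0 0;0 0 0 0 0 0;0 0 0 0 0 0;0 0 0 0 0 0'
python3 - <<'E'
from workcell import *
import cv2
for n in ("scene","top"):
    cv2.imwrite(f"pics/{n}8.png",camera(n)[:,:,::-1])
a=cv2.imread("pics/scene8.png")[135:345,165:355]; cv2.imwrite("pics/scene8c.png",cv2.resize(a,None,fx=2.8,fy=2.8,interpolation=cv2.INTER_CUBIC))
a=cv2.imread("pics/top8.png")[135:285,175:435]; cv2.imwrite("pics/top8c.png",cv2.resize(a,None,fx=3,fy=3,interpolation=cv2.INTER_CUBIC))
E
python3 e.py
```

```text
time_s: 13.55
tool_pos: [0.5916, -0.042, 0.3508]
eef_rot: [2.334, 2.044, 0.001]
contact_force: [1.0, -0.9, -0.4]
finger_gap: 0.577
time_s: 14.35
tool_pos: [0.5077, 0.1048, 0.4225]
eef_rot: [2.336, 2.039, 0.006]
contact_force: [-0.2, -0.9, 0.1]
finger_gap: 0.577
t 14.45 chute x,y,tcp z -0.1608 -0.129 0.4223 F [ 0.4  0.6 -0.2] gap 0.581 turn share [0.0136 0.0141 0.0003]
tip -0.1568 -0.1559 0.2544
tip -0.1568 -0.091 0.2565
```

View pics/scene8c.png

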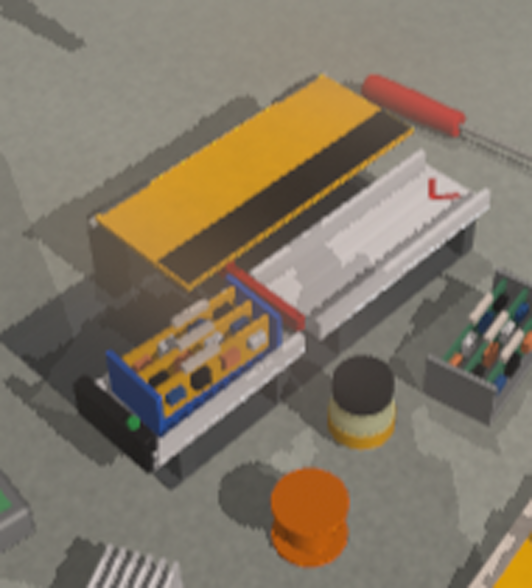

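View pics/top8c.png

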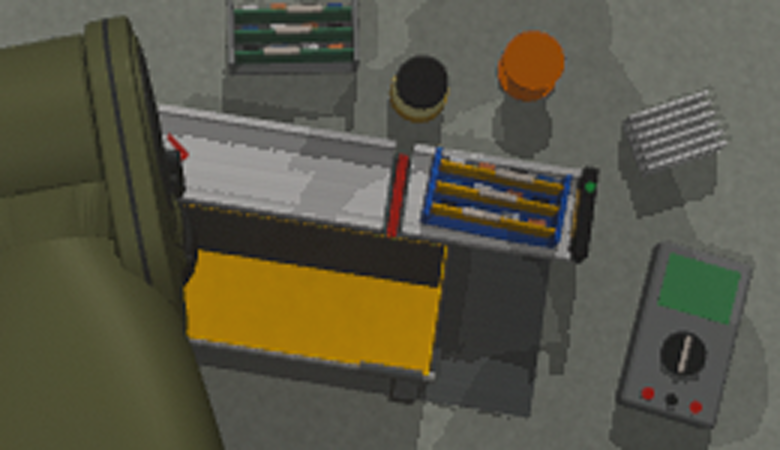

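Run:
```python
from h import *
from scipy.optimize import least_squares
t=lambda u,v:(175+(u+.5)/3-.5,135+(v+.5)/3-.5); s=lambda u,v:(165+(u+.5)/2.8-.5,135+(v+.5)/2.8-.5)
o=np.r_[[t(437,150),t(422,223),t(573,178),t(557,247)],[s(281,320),s(229,280),s(161,404),s(108,358)]]
P=np.array([(-55,28,87),(-55,-28,87),(55,28,87),(55,-28,87)])/1e3
f=lambda q:(np.r_[proj("top",c2w(P,q)),proj("scene",c2w(P,q))]-o).ravel()
r=least_squares(f,[.6,-.15,-1.7,0]);a=-1.7065;d=r.x[:2]-[.614,-.0724]
print(r.x.round(4),abs(r.fun).max().round(1),"x",d@[np.cos(a),np.sin(a)],"y",d@[-np.sin(a),np.cos(a)])
s=read_state();print(s["time_s"],abs(s["qd"]).max(),s["contact_force"])
```

```text
[ 0.6004 -0.1491 -1.7524 -0.0073] 1.3 x 0.07786908459169885 y -0.0031242279724344817
14.45 0.004601981926400213 [ 0.35290092  0.57700601 -0.17150854]
```

Rack measured at x = 78 mm and y = -3 mm in the bay. The gate is shut, the arm is clear, and the bystanders look where they were.

```bash
python3 -c "
from workcell import *
print(job_done())"
```

```text
the job is handed in; nothing more can be done
None
```

The blue rack is in the test bay with the gate shut behind it, and I handed the job in at about 14.5 s; no verdict was reported. One fingertip held the yellow pedal down at about 0.2 rad while the other pushed the rack from behind. I then backed the fingers off with the pedal still down, lifted, and the gate closed.

**Last checks before handing in:**
- **Rack position:** the two cameras put it at x about 78 mm and y about -3 mm in the chute frame, inside the 59–96 mm and ±10 mm bands.
- **Gate:** the red bar is up and the pedal looks level. I judged this from the pictures and did not measure the final angle.
- **Rest of the bench:** the other objects look unmoved in the pictures. I did not measure them, and the final crops show only part of the screwdriver.
- **Robot:** it was still, clear of everything, with no contact force beyond noise.

**What disagreed or went less well:**
- **Rack fit:** it gave a height 7 mm low and a yaw 2.6° off the chute. The fit was 1.3 px off at worst on small crops; the yaw is within what the clearance allows, and the rack looks flat.
- **Start of the push:** the pedal fingertip drifted about 12 mm towards the chute, to near the plate's edge. While I moved it back the pedal rose to roughly 0.14–0.17 rad, before the rack had reached the gate. From then on the pedal stayed well down until I let go.

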